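# Close and latch the service hatch of the hat steamer

## Task

The service hatch on top of the white hat-steamer box, the one with the red wing knob, has been left ajar. Press the hatch fully shut, then turn its red wing knob clockwise (seen from above) as far as it goes, so that the tongue under the hatch swings behind the frame edge, and let go. Leave the black wing knob on the green box as it is.

Things in the scene. Friction and masses are not known exactly. Their poses are not given: they have to be found in the camera images.
- steamer_box: Fixed white box (all in mm), 190 deep (local x) x 210 wide x 100 high; origin under its centre on the bench, local x away from the robot. Its top is an aluminium frame, near and far bars 22 wide, 8 thick, round a grey hatch 142 x 170 x 6, flush with it when shut. The hatch hinges about local y at its far edge (x +71, height 100) and starts with the near edge raised 0.2-0.45 rad.
- hatch_press (a point): Centre of a yellow 28 mm push mark on the hatch's top face, 100 mm from the hinge line, 42 mm from the raised near edge. z is normal to the hatch (vertical when shut), x towards the hinge, y along it. Shut, it is 100 mm above the bench. Stiff hinge (0.5 N m): stays where left; 2-6 N straight down on the mark closes it. Red knob's axis: 55 mm along -y, 10 mm along -x.
- steamer_latch_grip (a point): Red wing knob (sizes in mm): a point on its axis 32 above the hatch's top face. Upright blade 56 long (local x), 12 thick (y), from 10 to 44 above the hatch, over an 18 diameter hub; pinch across the thickness. x points to the end with a white dot; the hidden tongue points the same way, 45 long from the axis. z is the axis. Near frame edge: 34 from the axis, away from the hinge.
- steamer_latch (a joint): Turn of the red knob, rad, growing clockwise seen from above; stops at 0 and 1.4. Starts at 0-0.2 (unlatched), wing nearly along the near edge; at 1.4 the dotted end points square at the near edge and the tongue is behind the frame. Friction 0.06 N m, stays where left. If turned before the hatch is shut, the tongue lands on the frame and the hatch cannot close.
- spare_latch (a joint): Turn of the black wing knob, same shape, size and sense, on the shut hatch of the other box: a green one of the same size beside the white one, on its left or right. It is latched, at 1.3 to 1.4 rad, and is to be left so.

How it is judged:
By the outcome, as a careful person would: the job done as asked, in the order asked, and still so for the second after the job is handed in, with the robot touching nothing.
It also fails if it takes over 40 s, if anything falls off the work surface, if the arm or the gripper's body presses on something with over 40 N, if the wrist force passes 120 N, or if a joint passes its speed limit or range.

## Robot

A 6-joint arm with a two-finger parallel gripper is mounted at the origin on the work surface. World frame = base frame: x ahead of the robot, y to its left, z up, the work surface at z = 0. Lengths are in m, angles in rad, forces in N, time in s.
With the tool pointing down it reaches from about 0.3 to 0.775 m from the base axis. Payload 14.6 kg.
Tool frame: the origin (TCP) lies at the very end of the fingers, on their centre line; the grasp point (between the pads) lies 19 mm behind it; z points along the fingers, y is the direction in which the jaws open and shut (so a half turn about z gives the same grasp; the last joint's range is limited). The gripper opens to 94 mm and grips with 3 to 60 N. Pads are 16 mm wide; open, the fingers measure 119 mm over their backs; the gripper's body (75 mm by 177 mm) begins 78 mm behind the grasp point.
Start: joints at [-1.174, 0.3, 1.521, -0, 1.321, -0.067], TCP at [0.246, -0.492, 0.205] pointing down, gripper open.
Joint ranges: [-3.03, 3.03], [-0.79, 2.21], [0.23, 2.52], [-1.04, 4.18], [0, 3.07], [-2.55, 2.55]. Speed limits (rad/s): [2.22, 2.22, 2.57, 3.14, 3.14, 3.14].

## Interface

Orientations are given as [roll, pitch, yaw] about the fixed x, y, z axes, in that order (R = Rz(yaw) Ry(pitch) Rx(roll)).
In Python, from station import status, camera, ctrl gives the robot as it stands. The module is installed in compiled form; this text tells all that it offers.
- The arm moves only by the shell command python3 -m jog 'ROWS' [FORCE]. ROWS is JSON, a list of rows, each a list of 7 numbers: the shift along the tool's x, y, z each as a share of 1000 mm, from -1 to 1, then the turn, a rotation vector about the tool's x, y, z each as a share of pi/2 rad, from -1 to 1, then the opening, from -1 (shut) to 1 (fully open), so that 0 is half open. A call has 1 to 20 rows; each row is the pose to reach, as a shift and turn from the pose measured when the call began, along the tool's axes at that moment; what a row does not reach only later rows make up. A row lasts 1/10 s, in which the tool goes at most 50 mm and 8.59 degrees, less where a joint would pass 70% of its speed; a pose out of reach is approached as far as the arm can. A call with a number of a shift or a turn outside -1 to 1 is refused whole. A call with a gripper value outside its range is refused whole. The fingers move at their own pace and stop on an object; FORCE is the grip in N (left out, the last holds). Time passes only in rows, so rows that repeat a pose let the fingers close. It gives the time, the measured TCP pose, the force and the opening at its end, in the units of the state.
- status.get_obs(): the state, without advancing time (a new reading comes with each control period).
- camera(name): name is "scene" or "side" or "wrist"; returns a dict with "image" (420x560x3 uint8, red, green, blue), "fx", "fy", "cx", "cy" (pixels), "world_from_camera" (4x4, takes a point from camera to world coordinates). Camera axes: x right, y down, z forward; pixel columns grow to the right and rows downward; lengths in m; the calibration is good to about 2 mm. A picture is of the moment at which its call begins. There is no depth.
- ctrl.hand_in(): hands the job in, once; it reports no verdict.
The state is a dict: "time_s": time; "qpos": joint angles; "joint_vel": joint speeds; "tau": joint torques, N m; "ee_pos": TCP position; "eef_rot": TCP orientation; "force": force on the tool from outside, world axes, zero at the start; "moment": the same for the moment, N m; "grip_width": finger opening in m.
Only numpy, scipy, OpenCV 4.12 (cv2) and the standard library are available. Lean on these libraries where they do the work, as an engineer would, in place of code of your own. Each camera call takes 0.05 s, during which the arm holds its last target.

## Working session

There is one attempt and no reset: what is moved stays moved. The work goes in short steps, Python scripts to look and compute and a shell command to move; the robot and the scene stay as the last step left them, time stands still between calls to the robot, and variables do not carry over. Pictures are saved under pics/ and viewed, and the job is handed in when it is done.

```bash
mkdir -p pics; python3 - <<'E'
from station import status,camera
import cv2
o=status.get_obs()
for k in o: print(k,o[k])
for n in("scene","side","wrist"):
    c=camera(n); cv2.imwrite(f"pics/{n}0.png",c["image"][:,:,::-1]); print(n,c["fx"],c["fy"],c["cx"],c["cy"],c["world_from_camera"])
E
```

```text
time_s 0.0
qpos [-1.17362004e+00  3.00450663e-01  1.52158903e+00  6.47569900e-07
  1.32071488e+00 -6.66179206e-02]
joint_vel [ 2.37452793e-03 -7.68255894e-04  1.08593563e-04 -7.03844916e-04
 -9.57023435e-05  7.41610514e-04]
tau [-1.93436535e-03 -5.31810093e+01 -3.52743566e+01  7.06798607e-02
  2.42807984e-02 -8.39719291e-05]
ee_pos [ 0.24592356 -0.49165483  0.20489418]
eef_rot [-3.14043335e+00 -7.79732101e-05  4.63794001e-01]
force [0.07744556 0.42789331 0.05657763]
moment [ 0.01464779 -0.01894129  0.0027754 ]
grip_width 0.09386651948229345
scene 455.41749799361446 455.41749799361446 281.4520174222874 203.45053203511915 [[-0.78516915  0.4573451  -0.41754624  0.90178377]
 [ 0.61900351  0.55939965 -0.55127732  0.47047171]
 [-0.01854877 -0.69130853 -0.72232157  0.73892827]
 [ 0.          0.          0.          1.        ]]
side 476.8060622462474 476.8060622462474 279.2273359060713 214.61257383398487 [[ 0.99282793 -0.09288922  0.0752615   0.51417097]
 [-0.11917555 -0.71905038  0.68466323 -0.52887517]
 [-0.00948103 -0.68872211 -0.72496343  0.67495919]
 [ 0.          0.          0.          1.        ]]
wrist 368.42365153933343 368.42365153933343 277.98350714992534 206.55746317957983 [[ 4.46341565e-01 -8.60705592e-01 -2.44877706e-01  3.17115686e-01]
 [-8.94862235e-01 -4.29575711e-01 -1.21186997e-01 -4.56734972e-01]
 [-8.87188358e-04  2.73222605e-01 -9.61950425e-01  3.82933117e-01]
 [ 0.00000000e+00  0.00000000e+00  0.00000000e+00  1.00000000e+00]]
```

View pics/scene0.png

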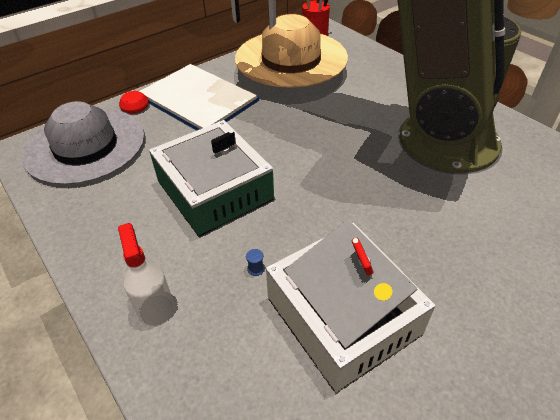

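View pics/side0.png

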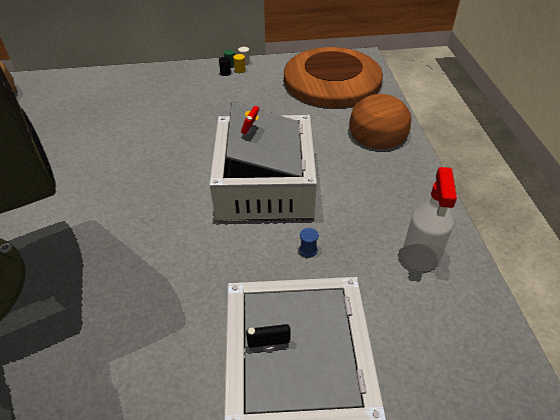

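The scene view shows the white box with its hatch ajar, the red knob at about (362,257) and the yellow mark at (383,291). The green box is to its right. Next I'll compute the frame corners and the mark.

```bash
cat > h.py <<'E'
import numpy as np,cv2
from station import status,camera
def ray(c,p):
    T=np.array(c["world_from_camera"]); d=np.array([(p[0]-c["cx"])/c["fx"],(p[1]-c["cy"])/c["fy"],1.])
    return T[:3,3],T[:3,:3]@d
def onz(c,p,z):
    o,d=ray(c,p); return o+d*(z-o[2])/d[2]
def proj(c,P):
    T=np.linalg.inv(np.array(c["world_from_camera"])); q=T[:3,:3]@np.array(P)+T[:3,3]
    return np.array([c["fx"]*q[0]/q[2]+c["cx"],c["fy"]*q[1]/q[2]+c["cy"]])
def mask(c,lo,hi):
    return cv2.inRange(cv2.cvtColor(c["image"],cv2.COLOR_RGB2HSV),lo,hi)
E
python3 - <<'E'
from h import *
s=camera("scene");d=camera("side")
for n,c,ps in(("scene",s,[(267,270),(350,224),(433,302),(337,368)]),("side",d,[(220,117),(313,116),(316,183),(212,183)])):
    for p in ps: print(n,p,onz(c,p,.1).round(4))
    print([list(proj(c,(0.5,.2,.1)).round())])
for n,c,r in(("scene",s,(240,210,450,400)),("side",d,(200,90,330,230))):
    x0,y0,x1,y1=r
    cv2.imwrite(f"pics/{n}c.png",cv2.resize(c["image"][y0:y1,x0:x1,::-1],None,fx=3 if n=="scene" else 4,fy=3 if n=="scene" else 4))
    for nm,lo,hi in(("yel",(22,150,150),(32,255,255)),("red",(0,150,80),(6,255,255))):
        m=mask(c,lo,hi);k,l,st,ce=cv2.connectedComponentsWithStats(m)
        print(n,nm,[(st[i].tolist(),ce[i].round(1).tolist()) for i in range(1,k) if st[i][4]>20])
E
```

```text
scene (267, 270) [0.6488 0.0906 0.1   ]
scene (350, 224) [0.4666 0.1048 0.1   ]
scene (433, 302) [0.4799 0.3073 0.1   ]
scene (337, 368) [0.6735 0.291  0.1   ]
[[np.float64(375.0), np.float64(266.0)]]
side (220, 117) [0.4855 0.3064 0.1   ]
side (313, 116) [0.6766 0.2844 0.1   ]
side (316, 183) [0.6477 0.0825 0.1   ]
side (212, 183) [0.4645 0.1064 0.1   ]
[[np.float64(229.0), np.float64(149.0)]]
scene yel [([374, 283, 18, 17, 246], [382.6, 291.2])]
scene red [([302, 0, 28, 36, 576], [317.4, 15.0]), ([119, 91, 29, 23, 506], [133.0, 101.6]), ([118, 223, 27, 44, 700], [130.3, 245.5]), ([352, 241, 21, 34, 256], [362.8, 257.6])]
side yel [([234, 54, 11, 6, 51], [238.7, 56.3])]
side red [([248, 106, 11, 14, 71], [253.4, 111.3]), ([241, 118, 10, 16, 77], [245.2, 125.6]), ([438, 167, 19, 41, 552], [446.9, 185.8]), ([433, 181, 5, 10, 29], [435.1, 185.9])]
```

```bash
true
python3 - <<'E'
from h import *
from scipy.optimize import brentq
s=camera("scene");d=camera("side")
C=np.array([.568,.197,0]);yaw=-.105
R=np.array([[np.cos(yaw),-np.sin(yaw),0],[np.sin(yaw),np.cos(yaw),0],[0,0,1]])
o,v=ray(s,(382.6,291.2)); o=R.T@(o-C);v=R.T@v
def P(a):
    z=.1+.1*np.sin(a); return o+v*(z-o[2])/v[2]
a=brentq(lambda a:P(a)[0]-(.071-.1*np.cos(a)),0,.8)
m=P(a);print("a",a,"mark local",m,"world",C+R@m)
ym=m[1]
print("shut mark",C+R@[-.029,ym,.1],"knob axis",C+R@[-.039,ym-.055,.1])
# knob in ajar state: axis pts
n=np.array([np.sin(a),0,np.cos(a)]); xd=np.array([np.cos(a),0,-np.sin(a)])
base=np.array([.071,0,.1])-.110*xd+np.array([0,ym-.055,0])
K=base+.044*n
for c in(s,d): print("axis top",proj(c,C+R@K),"base",proj(c,C+R@base),"mark",proj(c,C+R@m))
for nm,c,r in(("scene",s,(240,210,450,400)),("side",d,(200,90,330,230))):
    x0,y0,x1,y1=r
    cv2.imwrite(f"pics/{nm}c.png",cv2.resize(c["image"][y0:y1,x0:x1,::-1],None,fx=3 if nm=="scene" else 4,fy=3 if nm=="scene" else 4))
print(status.get_obs()["time_s"])
E
```

```text
Traceback (most recent call last):
ValueError: f(a) and f(b) must have different signs
```

View pics/scenec.png

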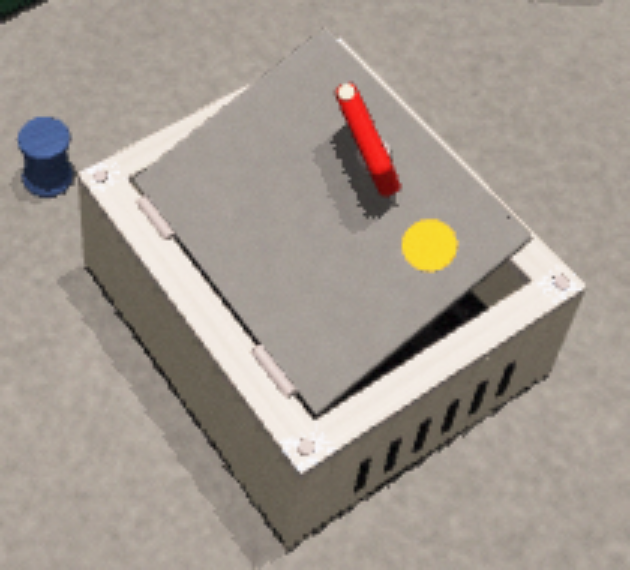

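View pics/sidec.png

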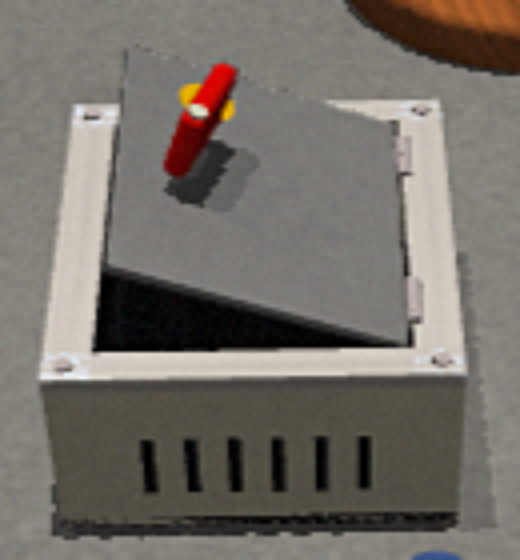

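```bash
python3 - <<'E'
from h import *
from scipy.optimize import least_squares
s=camera("scene");d=camera("side")
obs=[(s,(266.7,269.3),(1,-1)),(s,(341,367.3),(1,1)),(s,(434.3,306),(-1,1)),
(d,(218.3,115.8),(-1,1)),(d,(309.5,115),(1,1)),(d,(316.3,184.3),(1,-1)),(d,(210,185),(-1,-1))]
def W(p,l): 
    c,q=np.cos(p[2]),np.sin(p[2]); return np.array([p[0]+c*l[0]-q*l[1],p[1]+q*l[0]+c*l[1],l[2]])
f=lambda p:np.concatenate([proj(c,W(p,(sx*.095,sy*.105,.1)))-u for c,u,(sx,sy) in obs])
r=least_squares(f,[.568,.197,-.1],loss="soft_l1");p=r.x;print(p,f(p).reshape(-1,2).round(1).tolist())
def tri(a,b):
    (o,u),(q,v)=ray(s,a),ray(d,b);A=np.c_[u,-v];t=np.linalg.lstsq(A,q-o,rcond=None)[0]
    return o+t[0]*u,q+t[1]*v
a,b=tri((382.6,291.2),(251.8,115.3));m=(a+b)/2
loc=lambda w:np.array([np.cos(p[2])*(w[0]-p[0])+np.sin(p[2])*(w[1]-p[1]),-np.sin(p[2])*(w[0]-p[0])+np.cos(p[2])*(w[1]-p[1]),w[2]])
print("mark",m,"gap",a-b,"local",loc(m),"ang",np.arctan2(m[2]-.1,.071-loc(m)[0]),"R",np.hypot(m[2]-.1,.071-loc(m)[0]))
# red dot end: scene dot (355.3,240.7), side dot (249.5,117.5)
a,b=tri((355.3,240.7),(249.5,117.5));print("dot",loc((a+b)/2),a-b)
# one parameter fit: angle & y with both views
g=lambda q:np.concatenate([proj(c,W(p,(.071-.1*np.cos(q[0]),q[1],.1+.1*np.sin(q[0]))))-u for c,u in((s,(382.6,291.2)),(d,(251.8,115.3)))])
r=least_squares(g,[.3,.03]);q=r.x;print("fit",q,g(q))
print("mark ajar",W(p,(.071-.1*np.cos(q[0]),q[1],.1+.1*np.sin(q[0]))),"shut",W(p,(-.029,q[1],.1)),"knob",W(p,(-.039,q[1]-.055,.132)))
E
```

```text
[ 0.5652097   0.19832884 -0.10165505] [[-2.1, -1.6], [-1.4, 0.5], [0.7, -1.3], [-0.4, -0.3], [-0.2, -1.2], [0.3, -2.0], [-0.5, -0.7]]
mark [0.54832725 0.25503615 0.13416123] gap [-0.00154504  0.0005572   0.00070715] local [-0.02254995  0.05470133  0.13416123] ang 0.3501210423284406 R 0.09959208481968536
dot [-0.02266821 -0.01950699  0.18091472] [-0.00163372  0.00058891  0.00075517]
fit [0.34957544 0.0547254 ] [-0.29526026  0.13319032 -0.62286371 -0.24520793]
mark ajar [0.5479299  0.25510087 0.1342499 ] shut [0.54191295 0.25571464 0.1       ] knob [0.52638317 0.20201338 0.132     ]
```

```bash
python3 -m jog '[[0,0,-0.05,0,0,0,-1],[0,0,-0.08,0,0,-0.1,-1],[0.04,-0.03,-0.08,0,0,-0.2,-1],[0.08,-0.07,-0.08,0,0,-0.3,-1],[0.12,-0.1,-0.08,0,0,-0.4,-1],[0.15,-0.13,-0.08,0,0,-0.5,-1],[0.19,-0.17,-0.08,0,0,-0.6,-1],[0.22,-0.2,-0.08,0,0,-0.64,-1],[0.26,-0.23,-0.08,0,0,-0.64,-1],[0.3,-0.27,-0.08,0,0,-0.64,-1],[0.34,-0.3,-0.08,0,0,-0.64,-1],[0.37,-0.33,-0.08,0,0,-0.64,-1],[0.41,-0.37,-0.08,0,0,-0.64,-1],[0.45,-0.4,-0.08,0,0,-0.64,-1],[0.49,-0.44,-0.08,0,0,-0.64,-1],[0.52,-0.47,-0.08,0,0,-0.64,-1],[0.56,-0.5,-0.08,0,0,-0.64,-1],[0.599,-0.537,-0.08,0,0,-0.64,-1],[0.599,-0.537,-0.08,0,0,-0.64,-1],[0.599,-0.537,-0.08,0,0,-0.64,-1]]' 20
python3 - <<'E'
from h import *
o=status.get_obs();print(o["qpos"],o["ee_pos"],o["eef_rot"],o["force"])
c=camera("scene");cv2.imwrite("pics/s1.png",c["image"][:,:,::-1])
E
```

```text
time_s: 2.45
ee_pos: [0.5414, 0.2573, 0.2845]
eef_rot: [-3.14, 0.001, 1.471]
force: [0.3, -0.9, -0.4]
grip_width: 0.0003
[3.82574888e-01 3.70487961e-01 1.24634986e+00 4.83025922e-05
 1.52617785e+00 4.82382627e-01] [0.5414237  0.2573359  0.28453069] [-3.14030963e+00  6.17381968e-04  1.47098680e+00] [ 0.3411071  -0.86602103 -0.44071902]
```

```bash
python3 -m jog '[[0,0,0.05,0,0,0,-1],[0,0,0.1,0,0,0,-1],[0,0,0.135,0,0,0,-1],[0,0,0.14,0,0,0,-1],[0,0,0.145,0,0,0,-1],[0,0,0.15,0,0,0,-1],[0,0,0.155,0,0,0,-1],[0,0,0.16,0,0,0,-1],[0,0,0.165,0,0,0,-1],[0,0,0.17,0,0,0,-1],[0,0,0.173,0,0,0,-1],[0,0,0.176,0,0,0,-1],[0,0,0.178,0,0,0,-1],[0,0,0.18,0,0,0,-1],[0,0,0.18,0,0,0,-1]]'
python3 - <<'E'
from h import *
c=camera("scene");cv2.imwrite("pics/s2.png",cv2.resize(c["image"][150:400,200:500,::-1],None,fx=2,fy=2))
c=camera("side");cv2.imwrite("pics/d2.png",cv2.resize(c["image"][30:230,150:400,::-1],None,fx=3,fy=3))
E
```

```text
time_s: 4.0
ee_pos: [0.5412, 0.256, 0.1048]
eef_rot: [-3.141, 0.001, 1.47]
force: [0.5, -0.2, -0.7]
grip_width: 0.0004
```

View pics/s2.png

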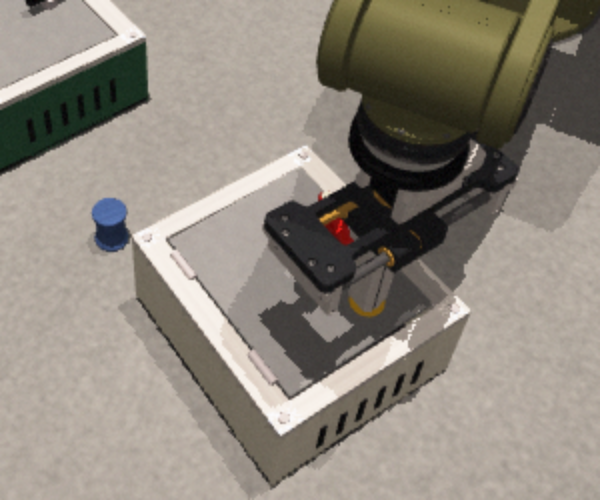

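View pics/d2.png

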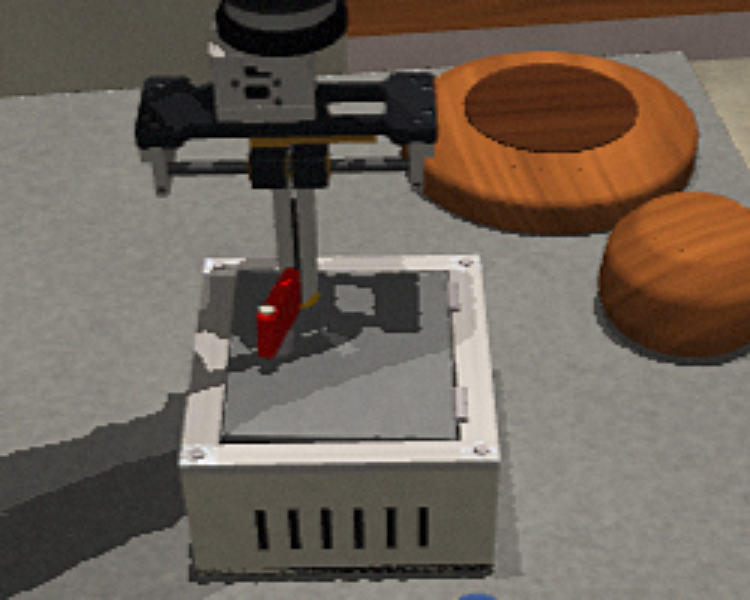

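The hatch is nearly shut, with the fingers on the mark. I'll press the last few millimetres.

```bash
python3 -m jog '[[0,0,0.002,0,0,0,-1],[0,0,0.004,0,0,0,-1],[0,0,0.005,0,0,0,-1],[0,0,0.006,0,0,0,-1],[0,0,0.006,0,0,0,-1]]'
```

```text
time_s: 4.6
ee_pos: [0.5414, 0.2561, 0.1002]
eef_rot: [3.141, 0.0, 1.47]
force: [-5.6, -1.9, 13.2]
grip_width: 0.0005
```

```bash
python3 -m jog '[[0,0,-0.05,0,0,0,-1],[0,0,-0.1,0,0,0,-1],[-0.03,-0.005,-0.1,0,0,0,1],[-0.055,-0.01,-0.1,0,0,0,1],[-0.055,-0.01,-0.1,0,0,0,1],[-0.055,-0.01,-0.1,0,0,0,1],[-0.055,-0.01,-0.1,0,0,0,1],[-0.055,-0.01,-0.1,0,0,0,1]]'
python3 - <<'E'
from h import *
for n in("scene","side","wrist"):
    c=camera(n)
    for nm,lo,hi in(("red",(0,150,60),(6,255,255)),("yel",(22,150,120),(32,255,255))):
        m=mask(c,lo,hi);k,l,st,ce=cv2.connectedComponentsWithStats(m)
        print(n,nm,[(st[i].tolist(),ce[i].round(1).tolist()) for i in range(1,k) if st[i][4]>20])
    cv2.imwrite(f"pics/{n}3.png",c["image"][:,:,::-1])
E
```

```text
time_s: 5.4
ee_pos: [0.526, 0.203, 0.1998]
eef_rot: [-3.141, 0.0, 1.47]
force: [-0.0, -0.5, 0.6]
grip_width: 0.0451
scene red [([302, 0, 28, 36, 568], [317.3, 14.8]), ([119, 91, 29, 23, 518], [133.1, 101.9]), ([118, 223, 27, 44, 698], [130.4, 245.6]), ([358, 249, 20, 36, 368], [368.0, 266.7])]
scene yel [([374, 294, 18, 16, 206], [382.7, 301.5])]
side red [([235, 121, 14, 31, 215], [241.6, 136.2]), ([431, 167, 26, 41, 742], [444.5, 187.3])]
side yel [([233, 54, 12, 6, 55], [238.5, 56.4]), ([250, 126, 7, 8, 41], [252.2, 129.5])]
wrist red [([258, 178, 37, 82, 1388], [276.9, 215.1])]
wrist yel [([271, 118, 38, 38, 1105], [289.5, 136.9])]
```

View pics/wrist3.png

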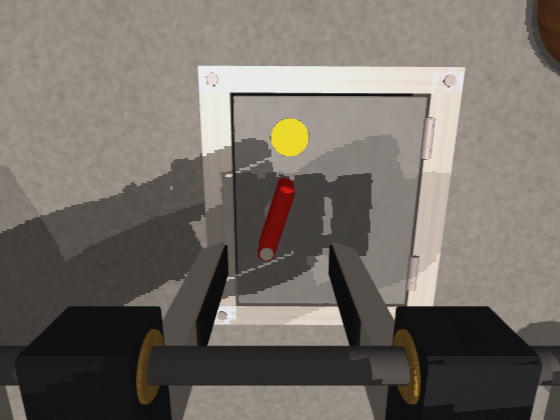

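View pics/side3.png

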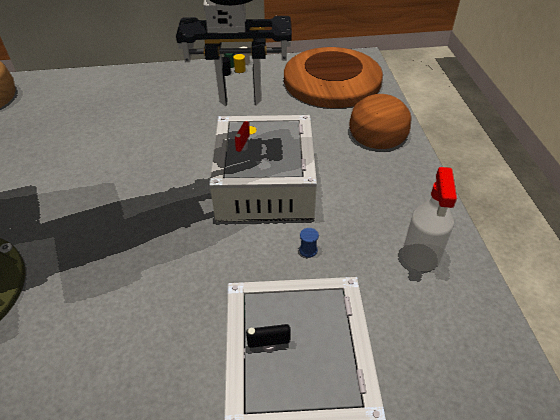

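The wrist view shows the hatch flush with its frame. The wing runs from the dot at (266,254) to (287,186), and the mark is at (289,137).

```bash
python3 - <<'E'
from h import *
c=camera("wrist");o=status.get_obs();print(o["ee_pos"],o["eef_rot"])
m=mask(c,(0,150,60),(6,255,255))
# top-face: axis of mask
a=onz(c,(266,254),.140);b=onz(c,(287,186),.140)
mk=onz(c,(289.5,136.9),.1)
print("dot",a,"other",b,"mid",(a+b)/2,"len",np.linalg.norm(a-b),"mark",mk)
w=b-a;ang=np.arctan2(w[1],w[0]);print("wing angle",ang,"theta",np.pi/2-.1017-ang)
yaw=-.1017;print("knob from mark",mk[0]+(-.01)*np.cos(yaw)+.055*np.sin(yaw),mk[1]-.01*np.sin(yaw)-.055*np.cos(yaw))
s=camera("scene");print("scene mark",onz(s,(382.7,301.5),.1))
# hatch-edge/box yaw in wrist view
p=onz(c,(212,79),.1);q=onz(c,(450,80),.1);r=onz(c,(222,316),.1);print("screws",p,q,r,np.arctan2((q-p)[1],(q-p)[0]))
E
```

```text
[0.52594449 0.20266815 0.19997591] [-3.14157167e+00  3.01574352e-04  1.47019795e+00]
dot [0.51516503 0.18084654 0.14      ] other [0.53431719 0.2276329  0.14      ] mid [0.52474111 0.20423972 0.14      ] len 0.05055461332934167 mark [0.53976873 0.25561992 0.1       ]
wing angle 1.182252703998017 theta 0.2868436227968796
knob from mark 0.5242365394240157 0.2019193523067377
scene mark [0.5414419  0.25642673 0.1       ]
screws [0.48851562 0.30183699 0.1       ] [0.65752061 0.28391653 0.1       ] [0.46818728 0.1107894  0.1       ] -0.1056403359067519
```

```bash
python3 -m jog '[[0,-0.001,0,0,0,0.09,0],[0,-0.001,0,0,0,0.16,0],[0,-0.001,0.04,0,0,0.16,0],[0,-0.001,0.07,0,0,0.16,0],[0,-0.001,0.087,0,0,0.16,0],[0,-0.001,0.087,0,0,0.16,0],[0,-0.001,0.087,0,0,0.16,-1],[0,-0.001,0.087,0,0,0.16,-1],[0,-0.001,0.087,0,0,0.16,-1],[0,-0.001,0.087,0,0,0.16,-1],[0,-0.001,0.087,0,0,0.16,-1],[0,-0.001,0.087,0,0,0.16,-1]]' 12
python3 - <<'E'
from h import *
o=status.get_obs();print(o["moment"])
c=camera("wrist");cv2.imwrite("pics/w4.png",c["image"][:,:,::-1])
E
```

```text
time_s: 6.85
ee_pos: [0.5245, 0.2029, 0.1135]
eef_rot: [-3.141, 0.0, 1.219]
force: [-6.3, 0.8, 6.1]
grip_width: 0.0121
[ 0.05258998  1.15287091 -0.06552489]
```

View pics/w4.png

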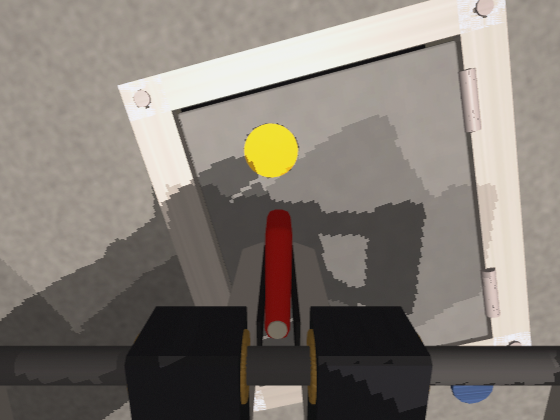

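```bash
python3 -m jog '[[0,-0.001,0,0,0,0.05,-1],[0,-0.001,0,0,0,0.1,-1],[0,-0.001,0,0,0,0.15,-1],[0,-0.001,0,0,0,0.2,-1],[0,-0.001,0,0,0,0.25,-1],[0,-0.001,0,0,0,0.3,-1],[0,-0.001,0,0,0,0.35,-1],[0,-0.001,0,0,0,0.35,-1]]' 25
python3 - <<'E'
from h import *
o=status.get_obs();print(o["moment"],o["force"])
c=camera("wrist");cv2.imwrite("pics/w5.png",c["image"][:,:,::-1])
E
```

```text
time_s: 7.7
ee_pos: [0.5244, 0.2028, 0.1137]
eef_rot: [3.14, -0.001, 0.666]
force: [7.8, -3.3, -4.4]
grip_width: 0.012
[-5.49993027e-01 -1.36439732e+00 -7.22159462e-04] [ 7.80009959 -3.27025715 -4.44881234]
```

View pics/w5.png

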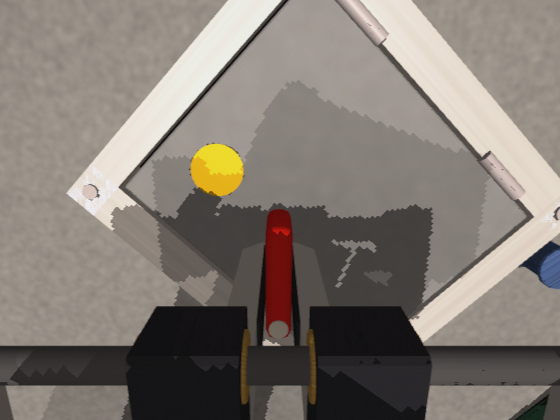

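```bash
python3 -m jog '[[0.0004,0.0004,0.0012,0,0,0,-1],[0.0004,0.0004,0.0012,0,0,0.05,-1],[0.0004,0.0004,0.0012,0,0,0.1,-1],[0.0004,0.0004,0.0012,0,0,0.15,-1],[0.0004,0.0004,0.0012,0,0,0.2,-1],[0.0004,0.0004,0.0012,0,0,0.25,-1],[0.0004,0.0004,0.0012,0,0,0.3,-1],[0.0004,0.0004,0.0012,0,0,0.34,-1],[0.0004,0.0004,0.0012,0,0,0.34,-1]]' 25
python3 - <<'E'
from station import status
o=status.get_obs();print(o["moment"],o["force"])
E
```

```text
time_s: 8.65
ee_pos: [0.5248, 0.2025, 0.1135]
eef_rot: [3.141, -0.001, 0.132]
force: [-5.7, -2.8, 10.6]
grip_width: 0.0119
[-0.65906394  1.27100249 -0.02390212] [-5.70314159 -2.84480713 10.61917172]
```

```bash
python3 -m jog '[[0,0,0,0,0,0.02,-1],[0,0,0,0,0,0.04,-1],[0,0,0,0,0,0.05,-1],[0,0,0,0,0,0.05,-1]]' 25
python3 - <<'E'
from h import *
o=status.get_obs();print(o["moment"],o["force"])
c=camera("wrist");cv2.imwrite("pics/w6.png",c["image"][:,:,::-1])
E
```

```text
time_s: 9.05
ee_pos: [0.5247, 0.2024, 0.1136]
eef_rot: [3.141, -0.001, 0.053]
force: [-2.0, -1.4, 2.2]
grip_width: 0.0122
[-0.25955072  0.38215538 -0.00831537] [-1.95330931 -1.39343491  2.20554469]
```

View pics/w6.png

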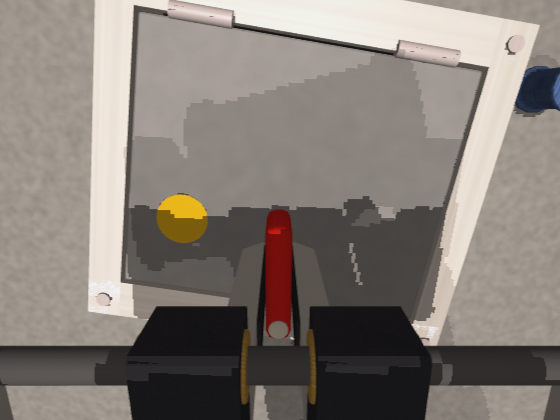

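The wing isn't square to the near edge yet: the tool yaw is 0.053, and square is about -0.10. I'll keep turning.

```bash
python3 -m jog '[[0,0,0.0005,0,0,0.03,-1],[0,0,0.0005,0,0,0.06,-1],[0,0,0.0005,0,0,0.09,-1],[0,0,0.0005,0,0,0.1,-1],[0,0,0.0005,0,0,0.1,-1]]' 30
python3 - <<'E'
from station import status
o=status.get_obs();print(o["moment"],o["force"])
E
python3 -m jog '[[0,0,0,0,0,0.01,-1],[0,0,0,0,0,0.02,-1],[0,0,0,0,0,0.03,-1],[0,0,0,0,0,0.03,-1]]' 30
python3 - <<'E'
from station import status
o=status.get_obs();print(o["moment"],o["force"])
E
```

```text
time_s: 9.6
ee_pos: [0.5247, 0.2024, 0.1136]
eef_rot: [3.141, -0.001, -0.103]
force: [-3.6, -1.4, 5.0]
grip_width: 0.0117
[-0.42557248  0.67570601  0.02482376] [-3.59675215 -1.39552468  5.00126527]
time_s: 10.0
ee_pos: [0.5247, 0.2024, 0.1136]
eef_rot: [3.141, -0.001, -0.151]
force: [-2.3, -2.4, 2.8]
grip_width: 0.0122
[-0.26406899  0.43970441  0.6966177 ] [-2.29868679 -2.35064405  2.81221752]
```

The moment has risen to 0.7 N m, so the knob is at its stop. I'll release and lift.

```bash
python3 -m jog '[[0,0,0,0,0,0,0],[0,0,0,0,0,0,0],[0,0,0,0,0,0,0],[0,0,0,0,0,0,0],[0,0,-0.03,0,0,0,0],[0,0,-0.07,0,0,0,0],[0,0,-0.12,0,0,0,0],[0,0,-0.12,0,0,0,0]]'
python3 - <<'E'
from h import *
c=camera("wrist");cv2.imwrite("pics/w7.png",c["image"][:,:,::-1])
s=camera("side");cv2.imwrite("pics/d7.png",cv2.resize(s["image"][90:230,180:340,::-1],None,fx=4,fy=4))
E
```

```text
time_s: 10.8
ee_pos: [0.5265, 0.2032, 0.2403]
eef_rot: [-3.138, -0.011, -0.151]
force: [0.9, 1.1, -0.0]
grip_width: 0.0467
```

View pics/w7.png

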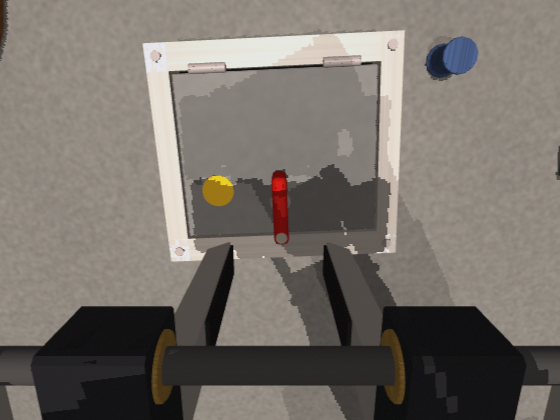

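View pics/d7.png

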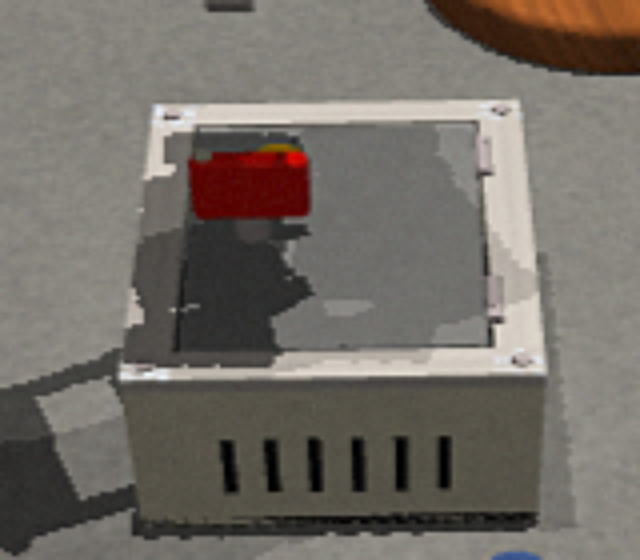

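The wrist view shows the hatch flush and the dotted end at (281,239) pointing at the near edge. I'll measure the angle once the arm has stopped.

```bash
python3 - <<'E'
from h import *
c=camera("wrist")
a=onz(c,(281.5,239),.141);b=onz(c,(279.5,178),.141);w=b-a
print("wing",np.arctan2(w[1],w[0]),(a+b)/2)
p=onz(c,(180,251),.1);q=onz(c,(155.5,55.5),.1);r=onz(c,(393,44.5),.1);t=onz(c,(389,243),.1)
print("box yaw x",np.arctan2(*(q-p)[1::-1]),np.arctan2(*(r-t)[1::-1]))
print("mark",onz(c,(218,191),.1)); o=status.get_obs();print(o["joint_vel"].round(3),o["time_s"],o["force"])
d=camera("side");cv2.imwrite("pics/d8.png",d["image"][:,:,::-1])
E
```

```text
wing -0.11845794971164642 [0.52512686 0.20009551 0.141     ]
box yaw x -0.10718363106296201 -0.0892792571659314
mark [0.5379356  0.25290081 0.1       ]
[ 0.     0.021  0.017 -0.001  0.    -0.001] 10.95 [-0.19972094 -0.01662435 -1.53373567]
```

View pics/d8.png

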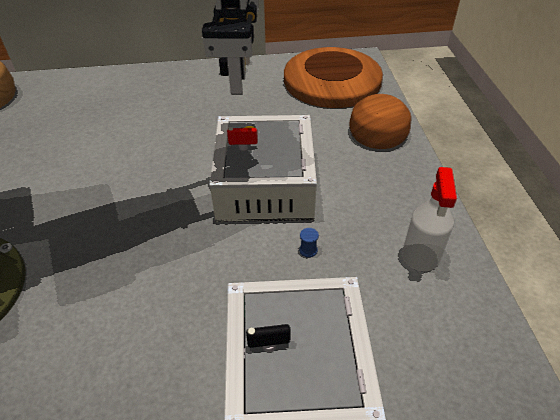

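The wing is square to the near edge to within about 0.02 rad, which puts the knob at its stop. The hatch is flush, the black knob hasn't moved, and the arm is clear of everything, so I'm handing in.

```bash
python3 -c "
from station import ctrl
print(ctrl.hand_in())"
```

```text
the job is handed in; nothing more can be done
None
```

The hatch on the white box is shut, and its red knob is turned clockwise to the stop and released. I handed the job in at about 11 s of robot time.

- **Hatch:** I pressed on the yellow mark with closed fingers until it stopped at z = 0.100 m, with about 13 N on the tool. Partway through the turn the gripper was pulling up on the knob with about 4 N, so I added a little downward push. The last wrist and side views show the hatch flush with its frame.
- **Red knob:** The twisting moment rose to 0.7 N m at the end of the turn, well above the 0.06 N m friction, so it reached the stop. In the last picture the wing points at -0.118 rad and the box at -0.09 to -0.107 rad, so it is square to the near edge within measuring error. The dotted end faces the near edge.
- **Other checks:** The black knob on the green box looks unchanged. The gripper was open and about 10 cm above the knob, touching nothing.
- **Disagreements:** My first reading took the turn to start parallel to the near edge, which put the stop about 0.17 rad too early. I caught this in the pictures and turned further before letting go. The last wrist view placed the yellow mark about 4 mm from my earlier estimates. I put that down to the arm still settling.

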